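# Put the herb press away in its half-covered caddy

## Robot

A 6-joint arm with a two-finger parallel gripper is mounted at the origin on the work surface. World frame = base frame: x ahead of the robot, y to its left, z up, the work surface at z = 0. Lengths are in m, angles in rad, forces in N, time in s.
With the tool pointing down it reaches from about 0.35 to 0.975 m from the base axis. Payload 4.9 kg.
Tool frame: the origin (TCP) lies at the very end of the fingers, on their centre line; the grasp point (between the pads) lies 19 mm behind it; z points along the fingers, y is the line along which they close (so a half turn about z gives the same grasp; the last joint's range is limited). The gripper opens to 85 mm and grips with 20 to 120 N. Pads are 22 mm wide; open, the fingers measure 114 mm over their backs; the gripper's body (76 mm by 85 mm) begins 54 mm behind the grasp point. The pads swing forward as they close: fully open they stand 13 mm farther back than shut.
Start: joints at [1.193, 0.053, 1.613, -0, 1.476, -0.119], TCP at [0.16, 0.604, 0.21] pointing down, gripper open.
Joint ranges: [-3.01, 3.01], [-1.01, 2.22], [0.06, 2.58], [-1.02, 4.17], [0.09, 2.62], [-3.14, 3.14]. Speed limits (rad/s): [2.57, 2.57, 3.14, 3.14, 3.14, 3.14].

## Interface

Orientations are given as a 3x3 rotation matrix whose columns are the frame's x, y, z axes.
In Python, from cell import env gives the robot as it stands.
- The arm moves only by the tool drive_tool, never from a script. Its argument "plan" is a list of rows, each a list of 7 numbers: the shift along the tool's x, y, z each as a share of 0.15 m, from -1 to 1, then the turn, a rotation vector about the tool's x, y, z each as a share of pi rad, from -1 to 1, then the opening in per cent of the stroke, from 0 (shut) to 100 (fully open). In form: [[x, y, z, ax, ay, az, claw], ...]. A call has 1 to 20 rows; each row is the pose to reach, as a shift and turn from the pose commanded when the call began, along the tool's axes at that moment, turning the shorter way round; what a row does not reach only later rows make up. A row lasts 1/8 s, in which the tool goes at most 62.5 mm and 10.7 degrees, less where a joint would pass 70% of its speed; a pose out of reach is approached as far as the arm can. A call with a number of a shift or a turn outside -1 to 1 is refused whole. A call with a gripper value outside its range is refused whole. The fingers move at their own pace and stop on an object; "force" is the grip in N (left out, the last holds). Time passes only in rows, so rows that repeat a pose let the fingers close. It gives the time, the measured TCP pose, the force, the opening and the grip force at its end, in the units of the state.
- env.state(): the state, without advancing time (a new reading comes with each control period).
- env.camera(name): name is "scene" or "top" or "wrist"; returns the picture (420x560x3 uint8, red, green, blue); there is no depth.
- env.calibration(name): a dict with "K" (3x3 intrinsics, pixels), "extrinsics" (4x4, takes a point from camera to world coordinates). Camera axes: x right, y down, z forward; pixel columns grow to the right and rows downward; lengths in m; the calibration is good to about 2 mm. A picture is of the moment at which its call begins: read the wrist's pose just before it. calibration takes no time and is no camera call; for the wrist camera it gives the pose at the moment of the call.
- env.sign_off(): hands the job in; it is judged then, once.
The state is a dict: "time": time; "q": joint angles; "qvel": joint speeds; "effort": joint torques, N m; "eef_pos": TCP position; "tool_rot": TCP orientation; "ft_force": force on the tool from outside, world axes, zero at the start; "torque": the same for the moment, N m; "gripper_width": finger opening in m; "gripper_force": force on a finger pad.
Only numpy, scipy, OpenCV 4.12 (cv2) and the standard library are available. Lean on these libraries where they do the work, as an engineer would, in place of code of your own. Each camera call takes 0.05 s, during which the arm holds its last target. There are 200 camera calls.

## Task

Put the wooden herb press with the rectangular foot away in the plywood caddy: tip it toe-down, pass the foot through the slot in the caddy's top so that the toe goes under the fixed cover, then right it inside. Its foot must rest flat on the caddy's floor, handle upright through the slot, before you let go. Leave the round-footed press where it stands.

Things in the scene. Friction and masses are not known exactly. Their poses are not given: they have to be found in the camera images.
- press_handle (a point): Grip point of the brown wooden press to put away (about 130 g, loose). Foot: board 110 (x) by 90 (y) by 12 mm, standing on the table. Handle: upright post 22 (x) by 18 (y) mm, top 140 mm above the foot's underside, off-centre: from its axis the foot reaches 90 mm to -x (toe), 20 mm to +x (heel), 45 mm to each side. This point: on the handle's axis, 115 mm above the underside; z up the handle.
- tamper_handle (a point): Grip point of the other press, a bystander (same wood, loose): the same handle, but in the middle of a round foot 90 mm across, 12 mm thick. This point: on the handle's axis, 115 mm above the foot's underside, z up. The two presses stand in either of two places, at least 150 mm apart.
- caddy: Pale plywood box fixed to the table, outside 170 (x) by 150 (y) by 83 mm high. Origin: centre of its underside; x points to its far side, away from the robot, within 0.25 rad; z up. Walls 10 mm; inside x -75 to 75, y -65 to 65 mm; floor's upper face at z 8 mm. A fixed cover (z 73 to 83 mm) closes the top on the robot's side, from the near wall to x = -5 mm.
- slot (a point): Centre of the slot, the open rest of the caddy's top: in the caddy's frame x -5 to 75, y -65 to 65 mm, this point at x 35, y 0, z 83 mm (level with the rim), axes as the caddy's. Too narrow for the level foot: the toe goes in first and on towards -x under the cover. With the press flat inside, its handle stands in the slot, axis 20 mm or less either side of this point in x and y.
Things that resemble listed ones, but are neither listed nor needed, are in the scene too. What is shaped like the part that bears press_handle but pink or purple is not meant.

How it is judged:
By the outcome, as a careful person would: the job done as asked, in the order asked, and still so for the second after the job is handed in, with the robot touching nothing.
It also fails if it takes over 45 s, if anything falls off the work surface, if the arm or the gripper's body presses on something with over 40 N, if the wrist force passes 120 N, or if a joint passes its speed limit or range.

## Working session

There is one attempt and no reset: what is moved stays moved. The work goes in short steps, Python scripts to look and compute and a tool call to move; the robot and the scene stay as the last step left them, time stands still between calls to the robot, and variables do not carry over. Pictures are saved under pics/ and viewed, at most 10 in all, crops included, and the job is handed in when it is done.

Besides the shell and the picture viewer there is one more tool, called after ">>>" as a command line: name --pt "numbers of a row" for each row, then --argument value for the rest. drive_tool: Moves the arm, as the interface text tells. Its arguments: {"type":"object","properties":{"plan":{"type":"array"},"force":{"type":"number"}},"required":["plan"]}

```bash
mkdir -p pics; ls; python3 - <<'E'
from cell import env
import cv2,numpy as np
for n in("scene","top"):
    cv2.imwrite(f"pics/{n}0.png",env.camera(n)[:,:,::-1]); c=env.calibration(n); print(n,np.round(c["K"],1).tolist(),np.round(c["extrinsics"],3).tolist())
s=env.state();print(s["time"],s["eef_pos"],s["tool_rot"],s["gripper_width"])
E
```

```text
pics
scene [[524.0, 0.0, 277.2], [0.0, 524.0, 207.9], [0.0, 0.0, 1.0]] [[-0.676, 0.56, -0.479, 0.883], [0.737, 0.519, -0.433, 0.383], [0.006, -0.646, -0.764, 0.78], [0.0, 0.0, 0.0, 1.0]]
top [[390.1, 0.0, 279.8], [0.0, 390.1, 210.5], [0.0, 0.0, 1.0]] [[0.029, -0.996, 0.086, 0.385], [-1.0, -0.029, -0.001, -0.029], [0.003, -0.086, -0.996, 0.932], [0.0, 0.0, 0.0, 1.0]]
0.1 [0.15972052 0.60363121 0.20884914] [[-9.66699065e-01  2.55914883e-01 -6.99693958e-04]
 [ 2.55915738e-01  9.66697507e-01 -1.75076557e-03]
 [ 2.28345439e-04 -1.87152613e-03 -9.99998223e-01]] 0.0853338531974551
```

View pics/scene0.png

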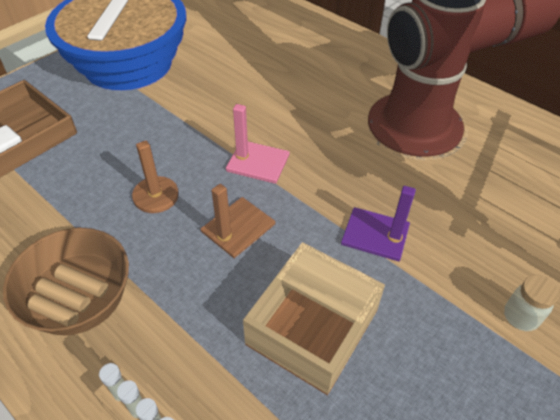

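View pics/top0.png

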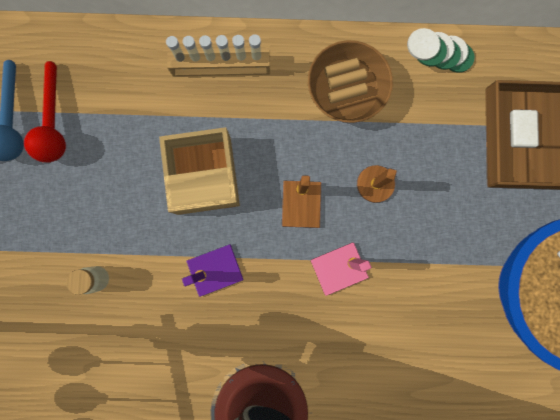

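Scene and top views: the brown rectangular press is at top (302,205), with its handle at (304,185). The round one is at (377,183) and the caddy at (200,170), with its cover on the robot's side. Next I'll segment them.

```bash
cat > h.py <<'E'
from cell import env
import cv2,numpy as np
def ray(n,uv,z,c=None):
    c=c or env.calibration(n);K=np.array(c["K"]);E=np.array(c["extrinsics"])
    d=E[:3,:3]@np.linalg.inv(K)@np.array([uv[0],uv[1],1.]);o=E[:3,3]
    return o+d*(z-o[2])/d[2]
def proj(n,P,c=None):
    c=c or env.calibration(n);E=np.linalg.inv(np.array(c["extrinsics"]));p=E[:3,:3]@np.array(P)+E[:3,3]
    p=np.array(c["K"])@p;return p[:2]/p[2]
E
python3 - <<'E'
from h import *
im=cv2.imread("pics/top0.png")
hsv=cv2.cvtColor(im,cv2.COLOR_BGR2HSV)
m=((hsv[...,0]<25)&(hsv[...,1]>90)).astype(np.uint8)
roi=np.zeros_like(m);roi[172:235,270:335]=1
mm=m*roi
cs,_=cv2.findContours(mm,0,1);c=max(cs,key=cv2.contourArea);print(cv2.contourArea(c),cv2.boundingRect(c))
r=cv2.minAreaRect(c);b=cv2.boxPoints(r);print(b.tolist());print([ray("top",p,.012).round(4).tolist() for p in b])
roi=np.zeros_like(m);roi[120:225,150:248]=1
m2=((hsv[...,0]<30)&(hsv[...,1]>50)).astype(np.uint8)*roi
cs,_=cv2.findContours(m2,0,1);c=max(cs,key=cv2.contourArea);print(cv2.contourArea(c))
b=cv2.boxPoints(cv2.minAreaRect(c));print(b.tolist());print([ray("top",p,.083).round(4).tolist() for p in b])
a=im[115:235,150:340];cv2.imwrite("pics/crop1.png",cv2.resize(a,None,fx=4,fy=4,interpolation=cv2.INTER_CUBIC))
E
```

```text
1693.0 (282, 176, 39, 52)
[[281.1949768066406, 225.93057250976562], [283.1521301269531, 175.0443115234375], [321.0191955566406, 176.500732421875], [319.0620422363281, 227.38699340820312]]
[[0.428, -0.0344, 0.012], [0.5495, -0.0356, 0.012], [0.5486, -0.126, 0.012], [0.4271, -0.1238, 0.012]]
5552.5
[[157.33786010742188, 135.90028381347656], [228.73672485351562, 126.25178527832031], [239.50070190429688, 205.9053192138672], [168.10183715820312, 215.55381774902344]]
[[0.6164, 0.2464, 0.083], [0.643, 0.089, 0.083], [0.4658, 0.0583, 0.083], [0.4401, 0.213, 0.083]]
```

View pics/crop1.png

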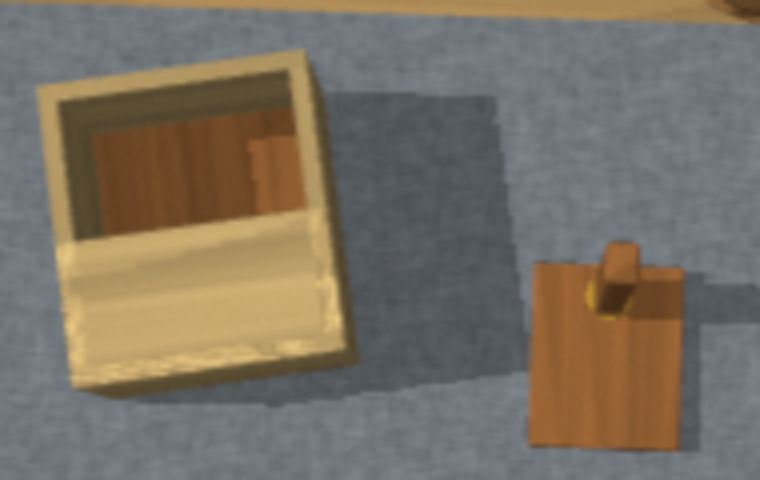

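The crop shows the caddy rim corners (crop pixels) at (40,87), (305,51), (347,350) and (72,388). The foot corners are (535,262), (685,268), (680,450) and (528,445), and the handle's top face is at about (622,264). The patch inside the caddy is light on the floor.

```bash
python3 - <<'E'
from h import *
f=lambda p:np.array(p)/4+[150-.4,115-.4]
F=[ray("top",f(p),.012) for p in[(535,262),(685,268),(680,450),(528,445)]]
print("foot",np.round(F,4)); h=ray("top",f((622,264)),.14);print("handle",h)
C=[ray("top",f(p),.083) for p in[(40,87),(305,51),(347,350),(72,388)]]
print("caddy",np.round(C,4),np.mean(C,0))
d=(C[0]+C[1]-C[2]-C[3]);print("yaw",np.arctan2(d[1],d[0]),np.linalg.norm(d)/2, np.linalg.norm(C[0]-C[1]))
d=(F[0]+F[1]-F[2]-F[3]);y=np.arctan2(d[1],d[0]);print("pyaw",y,np.linalg.norm(d)/2)
print("handle from foot",np.mean(F,0)[:2]+.035*np.array([np.cos(y),np.sin(y)]))
for p in C+F+[h]: print(np.round(proj("scene",p),1))
E
```

```text
foot [[ 0.5373 -0.0364  0.012 ]
 [ 0.5363 -0.1258  0.012 ]
 [ 0.4279 -0.125   0.012 ]
 [ 0.4282 -0.0353  0.012 ]]
handle [ 0.51640106 -0.08003574  0.14      ]
caddy [[0.6155 0.2413 0.083 ]
 [0.6403 0.0953 0.083 ]
 [0.4739 0.0655 0.083 ]
 [0.4487 0.2146 0.083 ]] [0.54459984 0.15418303 0.083     ]
yaw 0.16788422172486744 0.1689444827339886 0.14807085223390842
pyaw -0.008487198452563096 0.10881052077438712
handle from foot [ 0.51742443 -0.08094379]
[329.3 372.6]
[241.6 319.7]
[300.2 242. ]
[383.4 285. ]
[232.  255.5]
[198.7 228.3]
[240.5 196.4]
[274.  220.8]
[218.  188.4]
```

>>> drive_tool --pt "-0.87 -0.95 0 0 0 0 100" --pt "-0.87 -0.95 0 0 0 0 100" --pt "-0.87 -0.95 0 0 0 0 100" --pt "-0.87 -0.95 0 0 0 0 100" --force 60

```text
time: 0.6
eef_pos: [0.2507, 0.4303, 0.2093]
tool_rot: [[-0.966, 0.26, -0.0], [0.26, 0.966, -0.001], [-0.0, -0.001, -1.0]]
ft_force: [-0.7, -0.1, -0.7]
gripper_width: 0.0853
gripper_force: 0.0
```

```bash
cat > plan.py <<'E'
# 2D clearance planner in caddy xz (mm): state = handle-axis foot point x,z and toe-down tilt a
import numpy as np, heapq
W=[(-85,-75,0,83),(75,85,0,83),(-85,85,-50,8),(-85,-5,73,83)]
P=[(-90,20,0,12),(-11,11,12,140),(-13,13,94,165),(-43,43,165,260)]
def edge(b,s=3):
    x0,x1,z0,z1=b;X=np.append(np.arange(x0,x1,s),x1);Z=np.append(np.arange(z0,z1,s),z1)
    return np.vstack([np.c_[X,0*X+z0],np.c_[X,0*X+z1],np.c_[0*Z+x0,Z],np.c_[0*Z+x1,Z]])
def sdf(p,b):
    d=np.abs(p-[(b[0]+b[1])/2,(b[2]+b[3])/2])-[(b[1]-b[0])/2,(b[3]-b[2])/2]
    return np.linalg.norm(np.maximum(d,0),axis=1)+np.minimum(d.max(1),0)
PE=np.vstack([edge(b) for b in P]);CW=np.array([[x,z] for b in W for x in b[:2] for z in b[2:]],float)
def clear(x,z,a):
    c,s=np.cos(np.radians(a)),np.sin(np.radians(a))
    R=np.array([[c,-s],[s,c]])   # local->caddy: toe(-1,0)->(-c,-s), up->(-s,c)
    q=PE@R.T+[x,z];l=(CW-[x,z])@R
    return min(min(sdf(q,b).min() for b in W),min(sdf(l,b).min() for b in P))
if __name__=="__main__":
    xs=np.arange(15,120,4);zs=np.arange(12,180,4);As=np.arange(0,66,5)
    C={}
    for i,x in enumerate(xs):
        for j,z in enumerate(zs):
            for k,a in enumerate(As):C[i,j,k]=clear(x,z,a)
    st=min(((abs(x-35),i) for i,x in enumerate(xs)))[1],0,0
    # Dijkstra: cost = sum exp(-clear)
    D={st:0};pr={};H=[(0,st)];goal=None
    while H:
        d,u=heapq.heappop(H)
        if d>D[u]:continue
        if zs[u[1]]>=172: goal=u;break
        for m in np.ndindex(3,3,3):
            v=tuple(np.array(u)+m-1)
            if v in C and (C[v]>2 or (v[1]<2 and C[v]>1)):
                nd=d+.02+np.exp(-C[v]/3)
                if nd<D.get(v,9e9):D[v]=nd;pr[v]=u;heapq.heappush(H,(nd,v))
    print(C[st],goal)
    while goal: print(xs[goal[0]],zs[goal[1]],As[goal[2]],round(C[goal],1));goal=pr.get(goal)
E
python3 plan.py
```

```text
4.0 (np.int64(21), np.int64(40), np.int64(8))
99 172 40 46.9
95 168 45 40.8
91 164 50 35.1
87 160 55 32.2
83 156 60 29.6
79 152 60 28.6
75 148 65 27.5
71 144 65 27.6
71 140 65 27.7
67 136 65 26.6
67 132 65 28.0
63 128 65 26.4
63 124 65 28.1
63 120 65 26.5
59 116 65 26.4
63 112 60 24.9
63 108 55 23.6
59 104 55 22.3
63 100 50 20.1
59 96 50 19.1
59 92 45 17.7
55 88 45 16.4
51 84 40 15.6
47 80 40 14.1
43 76 35 13.1
43 72 30 12.9
43 68 30 14.7
39 64 25 14.8
39 60 20 15.3
35 56 20 17.2
35 52 15 18.6
35 48 10 19.3
35 44 5 19.3
35 40 0 20.0
35 36 0 20.0
35 32 0 20.0
35 28 0 20.0
31 24 0 16.0
27 20 0 12.0
31 16 0 8.0
35 12 0 4.0
```

>>> drive_tool --pt "-0.87 -0.95 0 0 0 0 100" --pt "-0.87 -0.95 0 0 0 0 100" --pt "-0.87 -0.95 0 0 0 0 100" --pt "-0.87 -0.95 0 0 0 0 100"

```text
time: 1.1
eef_pos: [0.3406, 0.2598, 0.2099]
tool_rot: [[-0.965, 0.261, 0.0], [0.261, 0.965, 0.0], [-0.0, 0.0, -1.0]]
ft_force: [0.0, 0.4, 0.2]
gripper_width: 0.0855
gripper_force: 0.0
```

>>> drive_tool --pt "-0.87 -0.95 0 0 0 0 100" --pt "-0.87 -0.95 0 0 0 0 100" --pt "-0.87 -0.95 0 0 0 0 100" --pt "-0.87 -0.95 0 0 0 0 100"

```text
time: 1.6
eef_pos: [0.4301, 0.0891, 0.2098]
tool_rot: [[-0.966, 0.26, -0.001], [0.26, 0.966, 0.0], [0.001, 0.0, -1.0]]
ft_force: [-0.5, 1.0, 0.4]
gripper_width: 0.0854
gripper_force: 0.0
```

>>> drive_tool --pt "-0.4 -0.45 -0.4 0 0 -0.087 100" --pt "-0.4 -0.45 -0.4 0 0 -0.087 100" --pt "-0.4 -0.45 -0.4 0 0 -0.087 100" --pt "-0.4 -0.45 -0.4 0 0 -0.087 100"

```text
time: 2.1
eef_pos: [0.4693, 0.0119, 0.2691]
tool_rot: [[-1.0, -0.016, -0.002], [-0.016, 1.0, 0.001], [0.002, 0.001, -1.0]]
ft_force: [-0.1, 0.1, -0.6]
gripper_width: 0.0853
gripper_force: 0.0
```

```bash
python3 - <<'E'
from h import *
c=env.calibration("wrist");cv2.imwrite("pics/w1.png",env.camera("wrist")[:,:,::-1])
s=env.state();print(s["time"],s["eef_pos"],s["tool_rot"].round(3).tolist())
for P in[(.517,-.0805,.14),(.5373,-.0364,.012),(.5363,-.1258,.012),(.428,-.125,.012),(.428,-.0353,.012)]:print(proj("wrist",P,c).round(1))
import pickle;pickle.dump(c,open("w1.pkl","wb"))
E
```

```text
2.15 [0.46896895 0.01200188 0.26864735] [[-1.0, -0.017, -0.002], [-0.017, 1.0, 0.001], [0.002, 0.001, -1.0]]
[179.5 244.3]
[243.5 223.5]
[173.8 221.8]
[168.3 135.6]
[243.1 136.8]
```

View pics/w1.png

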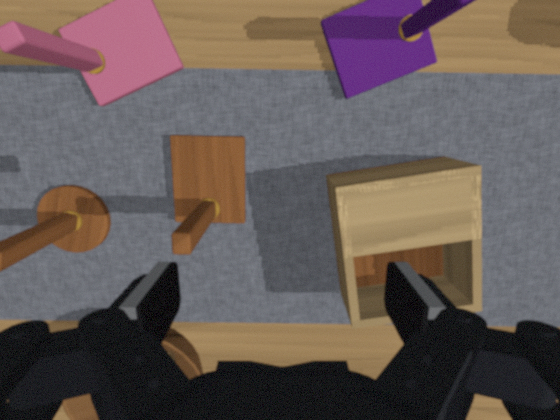

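The wrist view shows the press foot corners at (245,222), (174,222), (171,136) and (244,136), with the handle top near (182,243). The caddy rim corners are at about (328,175), (480,166), (481,308) and (353,325).

```bash
python3 - <<'E'
from h import *
import pickle;c=pickle.load(open("w1.pkl","rb"))
im=cv2.imread("pics/w1.png");hsv=cv2.cvtColor(im,cv2.COLOR_BGR2HSV)
m=((hsv[...,0]<25)&(hsv[...,1]>90)).astype(np.uint8)
r=np.zeros_like(m);r[125:200,160:255]=1
q=cv2.findContours(m*r,0,1)[0];q=max(q,key=cv2.contourArea);print(cv2.boundingRect(q))
F=[ray("w",p,.012,c) for p in[(245.5,222.5),(174,222.5),(170.5,135.5),(244.5,136)]]
print(np.round(F,4));d=F[0]+F[1]-F[2]-F[3];y=np.arctan2(d[1],d[0]);e=F[0]-F[1];print(y,np.arctan2(-e[0],e[1]),np.linalg.norm(d)/2)
print("h",np.mean(F,0)+.035*np.array([np.cos(y),np.sin(y),0]), ray("w",(182,243),.14,c))
# caddy outline
C0=np.array([.5446,.1542]);y=.168;R=np.array([[np.cos(y),-np.sin(y)],[np.sin(y),np.cos(y)]])
for p in[(85,75),(85,-75),(-85,-75),(-85,75),(-5,65),(-5,-65)]:
    w=C0+R@np.array(p)/1000
    u=proj("w",[*w,.083],c);print(p,u.round(1));cv2.circle(im,tuple(int(v*16) for v in u),32,(0,0,255),1,cv2.LINE_AA,4)
u=proj("w",[.517,-.0805,.14],c);cv2.circle(im,tuple(int(v*16) for v in u),32,(0,0,255),1,cv2.LINE_AA,4)
cv2.imwrite("pics/w1b.png",cv2.resize(im[120:345,160:500],None,fx=2.3,fy=2.3,interpolation=cv2.INTER_CUBIC))
E
```

```text
(170, 135, 75, 65)
[[ 0.5359 -0.0338  0.012 ]
 [ 0.5373 -0.1256  0.012 ]
 [ 0.4278 -0.1224  0.012 ]
 [ 0.4271 -0.0337  0.012 ]]
-0.015242387253801363 0.015183154059044014 0.10911569653146522
h [ 0.51700738 -0.07939717  0.012     ] [ 0.5156587  -0.07816789  0.14      ]
(85, 75) [480.5 311. ]
(85, -75) [350.5 328.4]
(-85, -75) [334.1 187. ]
(-85, 75) [480.3 165. ]
(-5, 65) [471.  239.4]
(-5, -65) [351.3 256.4]
```

View pics/w1b.png

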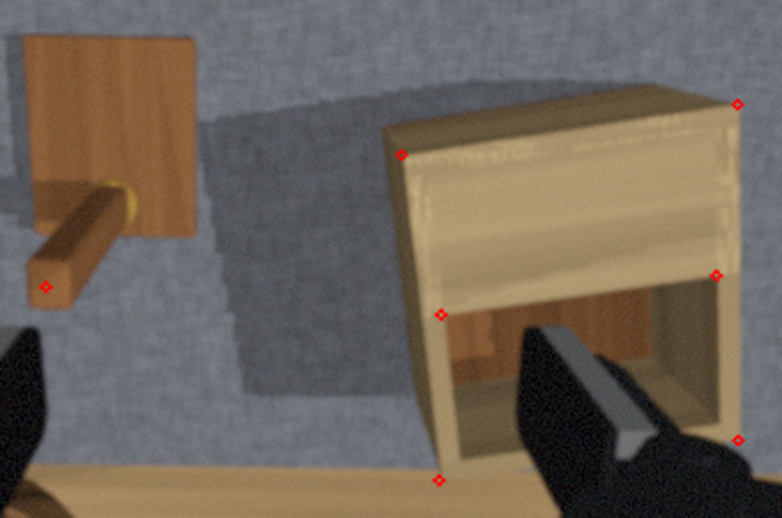

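>>> drive_tool --pt "-0.307 -0.615 0.4 0 0 0.007 100" --pt "-0.307 -0.615 0.4 0 0 0.007 100" --pt "-0.307 -0.615 0.4 0 0 0.007 100" --pt "-0.307 -0.615 0.4 0 0 0.007 100"

```text
time: 2.65
eef_pos: [0.5166, -0.0799, 0.2093]
tool_rot: [[-1.0, 0.006, -0.001], [0.006, 1.0, 0.001], [0.001, 0.001, -1.0]]
ft_force: [0.1, 0.5, 0.5]
gripper_width: 0.0855
gripper_force: 0.0
```

```bash
python3 - <<'E'
from h import *
c=env.calibration("wrist");im=env.camera("wrist")[:,:,::-1].copy()
s=env.state();print(s["time"],s["eef_pos"],s["tool_rot"].round(4).tolist())
u=proj("wrist",(.5165,-.0795,.14),c);print(u);cv2.circle(im,tuple(int(v) for v in u),3,(0,0,255),1)
cv2.imwrite("pics/w2.png",im)
E
```

```text
2.7 [ 0.51694125 -0.07990189  0.21021992] [[-1.0, 0.0057, 0.0002], [0.0057, 1.0, 0.0005], [-0.0002, 0.0005, -1.0]]
[282.74259449 213.40915746]
```

View pics/w2.png

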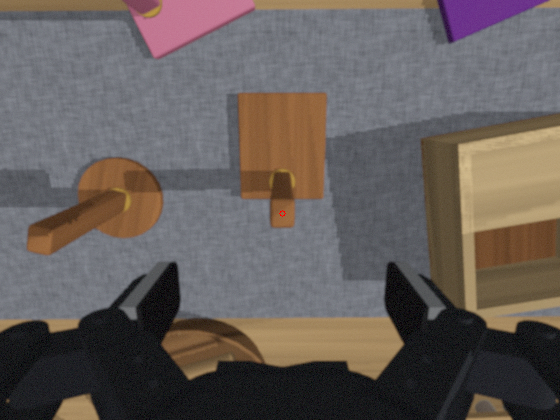

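The handle's top face is centred at about (283,215), which matches the predicted (283,213). It's aligned, so I'll descend and close.

>>> drive_tool --pt "0 0 0.25 0 0 0 100" --pt "0 0 0.5 0 0 0 100" --pt "0 0 0.76 0 0 0 100" --pt "0 0 0.76 0 0 0 100" --pt "0 0 0.76 0 0 0 0" --pt "0 0 0.76 0 0 0 0" --pt "0 0 0.76 0 0 0 0" --pt "0 0 0.76 0 0 0 0" --pt "0 0 0.76 0 0 0 0" --pt "0 0 0.76 0 0 0 0" --pt "0 0 0.76 0 0 0 0" --pt "0 0 0.76 0 0 0 0" --force 60

```text
time: 4.2
eef_pos: [0.518, -0.0814, 0.0971]
tool_rot: [[-1.0, 0.008, 0.002], [0.008, 1.0, 0.0], [-0.002, 0.0, -1.0]]
ft_force: [0.8, 2.5, 6.4]
gripper_width: 0.0169
gripper_force: 59.9
```

>>> drive_tool --pt "0 0 -0.1 0 0 0 0" --pt "0 0 -0.35 0 0 0 0" --pt "0 0 -0.65 0 0 0 0" --pt "0 0 -1 0 0 0 0" --pt "0 0 -1 0 0 0 0" --pt "0 0 -1 0 0 0 0"

```text
time: 4.95
eef_pos: [0.5164, -0.0815, 0.245]
tool_rot: [[-1.0, 0.008, -0.002], [0.008, 1.0, 0.0], [0.002, 0.0, -1.0]]
ft_force: [-0.5, -0.4, -2.2]
gripper_width: 0.0166
gripper_force: 59.2
```

>>> drive_tool --pt "0 0.3 -0.2 0 0 0 0" --pt "-0.2 0.6 -0.5 0 0 -0.03 0" --pt "-0.4 0.95 -0.5 0 0 -0.055 0" --pt "-0.4 0.95 -0.5 0 0 -0.055 0" --pt "-0.4 0.95 -0.5 0 0 -0.055 0"

```text
time: 5.58
eef_pos: [0.5772, 0.0606, 0.318]
tool_rot: [[-0.986, -0.165, -0.005], [-0.165, 0.986, -0.001], [0.005, 0.0, -1.0]]
ft_force: [0.1, -0.2, -2.2]
gripper_width: 0.0167
gripper_force: 59.5
```

```bash
cat > wp.py <<'E'
import sys
from h import *
from scipy.spatial.transform import Rotation as R
C=np.array([.5445,.1545,0]);YC=.168;H=.097
def pose(x,z,a,y=0):
    Rc=R.from_euler("z",YC);Rp=Rc*R.from_euler("y",-np.radians(a))
    return C+Rc.apply([x/1e3,y/1e3,z/1e3])+Rp.apply([0,0,H]),Rp*R.from_matrix(np.diag([-1.,1,-1]))
def rows(wps,ref=None):
    s=env.state();p0,r0=(s["eef_pos"],R.from_matrix(s["tool_rot"])) if ref is None else pose(*ref)
    print(s["time"])
    for w in wps:
        p,r=pose(*w);print(w,np.round(np.r_[r0.inv().apply(p-p0)/.15,(r0.inv()*r).as_rotvec()/np.pi],3).tolist())
def where():
    s=env.state();Rc=R.from_euler("z",YC);Rp=R.from_matrix(s["tool_rot"])*R.from_matrix(np.diag([-1.,1,-1]))
    p=Rc.inv().apply(s["eef_pos"]-Rp.apply([0,0,H])-C)*1e3
    print("at",p.round(1),(Rc.inv()*Rp).as_rotvec(degrees=True).round(1),s["gripper_width"],s["ft_force"].round(1))
E
python3 -c "
from wp import *
where();rows([(95,180,0),(85,165,60),(75,150,60)])"
```

```text
at [ 16. -98. 221.] [ 0.   0.3 -0.1] 0.01674281981724938 [ 0.1 -0.2 -2.2]
5.575
(95, 180, 0) [-0.523, 0.655, 0.271, 0.0, -0.002, -0.001]
(85, 165, 60) [0.101, 0.653, 0.698, -0.0, -0.335, -0.001]
(75, 150, 60) [0.167, 0.653, 0.798, -0.0, -0.335, -0.001]
```

>>> drive_tool --pt "-0.25 0.3 0 0 0 0 0" --pt "-0.5 0.653 0 0 0 0 0" --pt "-0.4 0.653 0 0 -0.05 0 0" --pt "-0.3 0.653 0.1 0 -0.1 0 0" --pt "-0.2 0.653 0.2 0 -0.15 0 0" --pt "-0.1 0.653 0.3 0 -0.2 0 0" --pt "0 0.653 0.4 0 -0.25 0 0" --pt "0.05 0.653 0.5 0 -0.3 0 0" --pt "0.1 0.653 0.6 0 -0.333 0 0" --pt "0.1 0.653 0.6 0 -0.333 0 0" --pt "0.1 0.653 0.6 0 -0.333 0 0"

```text
time: 6.95
eef_pos: [0.5482, 0.154, 0.2329]
tool_rot: [[-0.493, -0.163, 0.855], [-0.082, 0.987, 0.141], [-0.866, -0.0, -0.5]]
ft_force: [0.7, 0.1, -1.7]
gripper_width: 0.017
gripper_force: 59.7
```

```bash
python3 -c "
from wp import *
where();rows([(75,150,60),(68,130,60),(62,115,60),(60,104,55),(60,96,50),(54,89,45),(50,83,40)])
cv2.imwrite('pics/s2.png',env.camera('scene')[:,:,::-1])"
```

```text
at [ 87.5  -1.5 184.4] [ -0.1 -60.   -0.2] 0.017015144791621337 [ 0.7  0.1 -1.7]
6.95
(75, 150, 60) [0.241, 0.007, 0.042, -0.001, 0.0, -0.001]
(68, 130, 60) [0.379, 0.007, 0.069, -0.001, 0.0, -0.001]
(62, 115, 60) [0.486, 0.007, 0.084, -0.001, 0.0, -0.001]
(60, 104, 55) [0.5, 0.007, 0.112, -0.001, 0.028, -0.001]
(60, 96, 50) [0.49, 0.007, 0.146, -0.001, 0.056, -0.001]
(54, 89, 45) [0.495, 0.007, 0.146, -0.001, 0.083, -0.001]
(50, 83, 40) [0.49, 0.007, 0.16, -0.001, 0.111, -0.001]
```

View pics/s2.png

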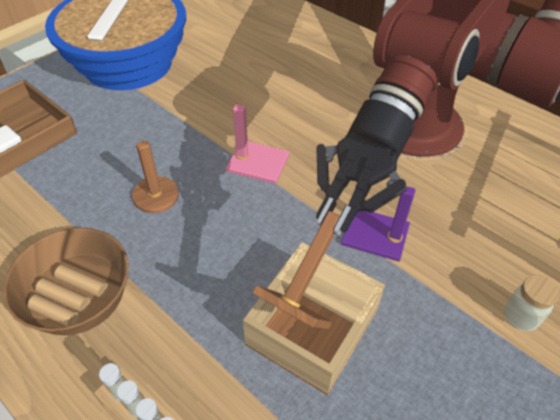

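The toe hangs over the slot, with the handle base at (292,303) and its end at about (330,214). I'll check the grip by projecting the expected points.

```bash
python3 -c "
from wp import *
s=env.state();Rp=R.from_matrix(s['tool_rot'])*R.from_matrix(np.diag([-1.,1,-1]));o=s['eef_pos']-Rp.apply([0,0,H])
im=cv2.imread('pics/s2.png')
for l in[(0,0,.012),(0,0,.097),(0,0,.14),(-.09,.045,.012),(-.09,-.045,.012),(.02,.045,.012),(.02,-.045,.012)]:
    u=proj('scene',o+Rp.apply(l));print(l,u.round());cv2.circle(im,tuple(int(v) for v in u),2,(0,255,255),-1)
cv2.imwrite('pics/s2b.png',cv2.resize(im[180:390,230:430],None,fx=2.8,fy=2.8))"
```

```text
(0, 0, 0.012) [287. 303.]
(0, 0, 0.097) [319. 244.]
(0, 0, 0.14) [334. 215.]
(-0.09, 0.045, 0.012) [330. 323.]
(-0.09, -0.045, 0.012) [277. 292.]
(0.02, 0.045, 0.012) [315. 319.]
(0.02, -0.045, 0.012) [254. 284.]
```

View pics/s2b.png

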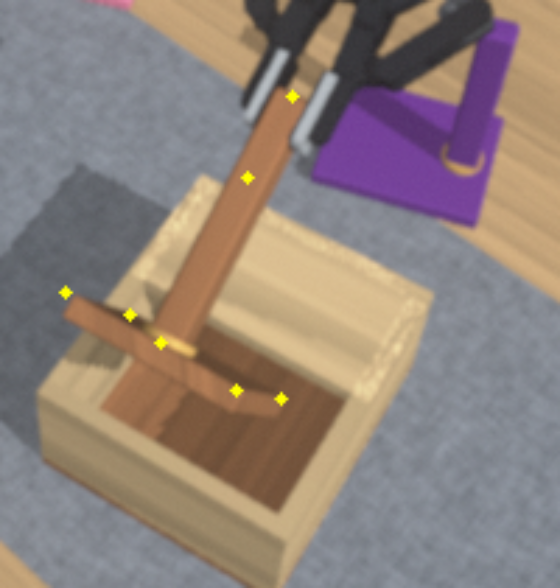

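The press follows the hand to within a few mm, with perhaps 3° of slip. I'll grip harder and insert along the planned path.

>>> drive_tool --pt "0.12 0.007 0.02 0 0 0 0" --pt "0.24 0.007 0.04 0 0 0 0" --pt "0.31 0.007 0.055 0 0 0 0" --pt "0.38 0.007 0.07 0 0 0 0" --pt "0.43 0.007 0.077 0 0 0 0" --pt "0.486 0.007 0.084 0 0 0 0" --pt "0.493 0.007 0.098 0 0.014 0 0" --pt "0.5 0.007 0.112 0 0.028 0 0" --pt "0.495 0.007 0.129 0 0.042 0 0" --pt "0.49 0.007 0.146 0 0.056 0 0" --pt "0.49 0.007 0.146 0 0.056 0 0" --force 100

```text
time: 8.38
eef_pos: [0.5304, 0.1529, 0.1578]
tool_rot: [[-0.634, -0.165, 0.756], [-0.106, 0.986, 0.126], [-0.766, -0.0, -0.643]]
ft_force: [0.8, -0.2, -2.1]
gripper_width: 0.016
gripper_force: 101.3
```

```bash
python3 -c "
from wp import *
where();rows([(60,96,50),(54,89,45),(50,83,40),(46,77,35),(43,72,30),(40,65,25),(38,60,20),(35,53,14),(35,46,7),(35,40,0),(35,25,0)])"
```

```text
at [60.1  0.6 95.5] [ -0.1 -50.   -0.1] 0.0159808583668923 [ 0.8 -0.2 -2.1]
8.375
(60, 96, 50) [-0.002, -0.005, -0.003, -0.001, -0.0, -0.001]
(54, 89, 45) [0.003, -0.005, -0.001, -0.001, 0.028, -0.001]
(50, 83, 40) [-0.005, -0.005, 0.011, -0.001, 0.056, -0.001]
(46, 77, 35) [-0.012, -0.005, 0.029, -0.001, 0.083, -0.001]
(43, 72, 30) [-0.028, -0.005, 0.052, -0.001, 0.111, -0.001]
(40, 65, 25) [-0.031, -0.005, 0.088, -0.001, 0.139, -0.001]
(38, 60, 20) [-0.047, -0.005, 0.126, -0.001, 0.167, -0.001]
(35, 53, 14) [-0.055, -0.005, 0.177, -0.0, 0.2, -0.001]
(35, 46, 7) [-0.081, -0.005, 0.257, -0.0, 0.239, -0.001]
(35, 40, 0) [-0.104, -0.004, 0.34, -0.0, 0.278, -0.001]
(35, 25, 0) [-0.028, -0.004, 0.405, -0.0, 0.278, -0.001]
```

>>> drive_tool --pt "0.001 0 -0.001 0 0.014 0 0" --pt "0.003 0 -0.001 0 0.028 0 0" --pt "-0.001 0 0.005 0 0.042 0 0" --pt "-0.005 0 0.011 0 0.056 0 0" --pt "-0.008 0 0.02 0 0.07 0 0" --pt "-0.012 0 0.029 0 0.083 0 0" --pt "-0.028 0 0.052 0 0.111 0 0" --pt "-0.028 0 0.052 0 0.111 0 0" --pt "-0.028 0 0.052 0 0.111 0 0"

```text
time: 9.5
eef_pos: [0.5374, 0.1542, 0.1538]
tool_rot: [[-0.855, -0.165, 0.492], [-0.143, 0.986, 0.082], [-0.498, 0.0, -0.867]]
ft_force: [-0.5, -0.5, -1.5]
gripper_width: 0.0158
gripper_force: 101.3
```

```bash
python3 -c "
from wp import *
where();rows([(43,72,30),(40,65,25),(38,60,20),(35,53,14),(35,46,7),(35,40,0),(35,25,0)])
cv2.imwrite('pics/s3.png',cv2.resize(env.camera('scene')[160:400,220:420,::-1],None,fx=2.5,fy=2.5))"
```

```text
at [41.3  0.8 69.7] [ -0.  -29.9  -0.1] 0.015781074137556878 [-0.5 -0.5 -1.5]
9.5
(43, 72, 30) [-0.016, -0.006, -0.008, -0.0, -0.001, -0.001]
(40, 65, 25) [-0.032, -0.006, 0.025, -0.0, 0.027, -0.001]
(38, 60, 20) [-0.06, -0.006, 0.055, -0.0, 0.055, -0.001]
(35, 53, 14) [-0.085, -0.006, 0.1, -0.0, 0.088, -0.001]
(35, 46, 7) [-0.136, -0.005, 0.167, -0.0, 0.127, -0.001]
(35, 40, 0) [-0.187, -0.005, 0.237, -0.0, 0.166, -0.001]
(35, 25, 0) [-0.137, -0.005, 0.324, -0.0, 0.166, -0.001]
```

View pics/s3.png

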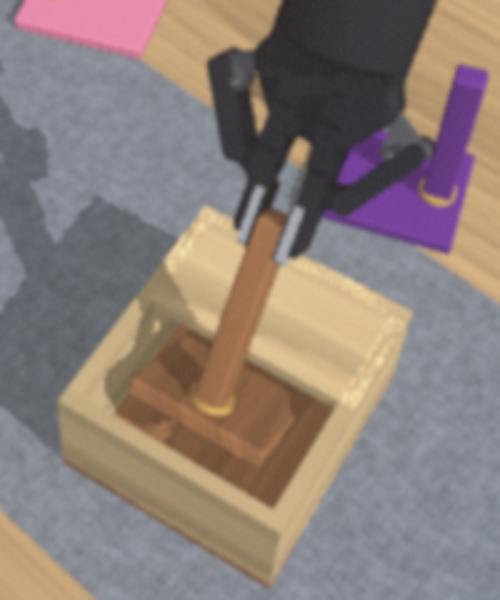

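The toe is under the cover, the heel edge runs from (135,385) to (262,460) inside the walls, and there's no contact force. I'll right it now.

>>> drive_tool --pt "-0.016 -0.005 0.01 0 0.014 0 0" --pt "-0.032 -0.005 0.025 0 0.027 0 0" --pt "-0.046 -0.005 0.04 0 0.041 0 0" --pt "-0.06 -0.005 0.055 0 0.055 0 0" --pt "-0.072 -0.005 0.078 0 0.071 0 0" --pt "-0.085 -0.005 0.1 0 0.088 0 0" --pt "-0.11 -0.005 0.133 0 0.108 0 0" --pt "-0.136 -0.005 0.167 0 0.127 0 0" --pt "-0.162 -0.005 0.202 0 0.147 0 0" --pt "-0.187 -0.005 0.237 0 0.166 0 0" --pt "-0.16 -0.005 0.28 0 0.166 0 0" --pt "-0.137 -0.005 0.324 0 0.166 0 0" --pt "-0.137 -0.005 0.324 0 0.166 0 0"

```text
time: 11.18
eef_pos: [0.578, 0.1603, 0.1212]
tool_rot: [[-0.986, -0.165, -0.002], [-0.165, 0.986, -0.0], [0.002, 0.0, -1.0]]
ft_force: [-0.1, 0.2, -2.1]
gripper_width: 0.0159
gripper_force: 101.3
```

```bash
python3 -c "
from wp import *
where();rows([(35,12,0),(35,8,0)])"
```

```text
at [33.9  0.1 24.2] [ 0.   0.1 -0.1] 0.01588366611819847 [-0.1  0.2 -2.1]
11.175
(35, 12, 0) [-0.007, -0.0, 0.082, 0.0, -0.001, -0.001]
(35, 8, 0) [-0.007, -0.0, 0.108, 0.0, -0.001, -0.001]
```

>>> drive_tool --pt "0 0 0.02 0 0 0 0" --pt "0 0 0.04 0 0 0 0" --pt "0 0 0.06 0 0 0 0" --pt "0 0 0.075 0 0 0 0" --pt "0 0 0.085 0 0 0 0" --pt "0 0 0.085 0 0 0 0"

```text
time: 11.92
eef_pos: [0.5795, 0.1604, 0.1098]
tool_rot: [[-0.986, -0.165, -0.0], [-0.165, 0.986, -0.0], [0.0, 0.0, -1.0]]
ft_force: [0.1, -0.3, -1.3]
gripper_width: 0.0159
gripper_force: 101.3
```

>>> drive_tool --pt "0 0 0.008 0 0 0 0" --pt "0 0 0.016 0 0 0 0" --pt "0 0 0.022 0 0 0 0" --pt "0 0 0.022 0 0 0 0"

```text
time: 12.42
eef_pos: [0.5795, 0.1604, 0.1065]
tool_rot: [[-0.986, -0.165, -0.0], [-0.165, 0.986, -0.0], [0.0, 0.0, -1.0]]
ft_force: [0.0, -0.4, -1.8]
gripper_width: 0.0163
gripper_force: 101.3
```

>>> drive_tool --pt "0 0 0.005 0 0 0 0" --pt "0 0 0.01 0 0 0 0" --pt "0 0 0.01 0 0 0 0"

```text
time: 12.8
eef_pos: [0.5797, 0.1605, 0.1052]
tool_rot: [[-0.986, -0.165, 0.0], [-0.165, 0.986, 0.0], [-0.0, 0.0, -1.0]]
ft_force: [-0.5, 0.5, -1.8]
gripper_width: 0.0161
gripper_force: 101.4
```

>>> drive_tool --pt "0 0 0.005 0 0 0 0" --pt "0 0 0.01 0 0 0 0" --pt "0 0 0.01 0 0 0 0"

```text
time: 13.18
eef_pos: [0.5801, 0.1607, 0.1052]
tool_rot: [[-0.986, -0.165, 0.001], [-0.165, 0.986, 0.0], [-0.001, 0.0, -1.0]]
ft_force: [-1.6, 0.9, 5.0]
gripper_width: 0.0161
gripper_force: 102.5
```

>>> drive_tool --pt "0 0 0.007 0 0 0 0" --pt "0 0 0.007 0 0 0 0" --pt "0 0 0.007 0 0 0 0" --force 30

```text
time: 13.55
eef_pos: [0.5803, 0.1609, 0.1052]
tool_rot: [[-0.986, -0.165, 0.002], [-0.165, 0.986, 0.001], [-0.002, 0.0, -1.0]]
ft_force: [-3.8, 1.0, 9.7]
gripper_width: 0.016
gripper_force: 103.0
```

```bash
python3 -c "
from wp import *
where();s=env.state();print(s['torque'].round(2))
cv2.imwrite('pics/s4.png',cv2.resize(env.camera('scene')[160:400,220:420,::-1],None,fx=2.5,fy=2.5))"
```

```text
at [36.6  0.3  8.2] [ 0.  -0.1 -0.1] 0.016023398538779696 [-3.8  1.   9.7]
[-0.1   0.82 -0.11]
```

View pics/s4.png

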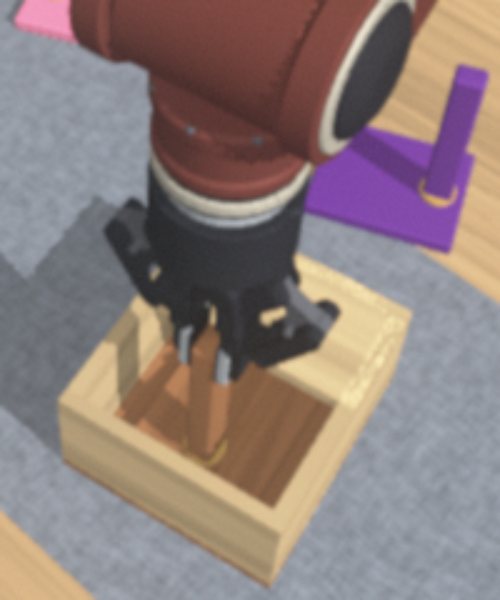

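>>> drive_tool --pt "0 0 -0.007 0 0 0 0" --pt "0 0 -0.007 0 0 0 0" --pt "0 0 -0.007 0 0 0 0" --force 40

```text
time: 13.98
eef_pos: [0.5801, 0.1608, 0.1051]
tool_rot: [[-0.986, -0.165, 0.001], [-0.165, 0.986, 0.0], [-0.001, 0.0, -1.0]]
ft_force: [-2.4, 1.1, 6.3]
gripper_width: 0.0162
gripper_force: 102.3
```

```bash
python3 -c "
from wp import *
where();s=env.state();print(s['torque'].round(2),s['gripper_force'])"
```

```text
at [36.3  0.2  8.1] [ 0.  -0.1 -0.2] 0.01616489454624477 [-2.4  1.1  6.3]
[-0.04  0.56 -0.06] 102.34611511230469
```

>>> drive_tool --pt "0 0 0 0 0.005 0 0" --pt "0 0 0 0 0.005 0 0" --pt "0 0 0 0 0.005 0 0"

```text
time: 14.35
eef_pos: [0.5809, 0.1608, 0.1053]
tool_rot: [[-0.986, -0.165, -0.012], [-0.165, 0.986, -0.002], [0.013, 0.0, -1.0]]
ft_force: [-1.0, 1.8, 5.9]
gripper_width: 0.0161
gripper_force: 102.1
```

```bash
python3 -c "
from wp import *
where();s=env.state();print(s['torque'].round(2),s['gripper_force'])"
```

```text
at [35.7  0.2  8.3] [ 0.   0.7 -0.1] 0.01611511722992864 [-1.   1.8  5.9]
[ 0.03  0.07 -0.02] 102.13465332984924
```

Moment is near zero under 6 N, so the foot is flat. I'll release and withdraw.

>>> drive_tool --pt "0 0 0 0 0 0 30" --pt "0 0 0 0 0 0 30" --pt "0 0 0 0 0 0 60" --pt "0 0 0 0 0 0 60" --pt "0 0 0 0 0 0 60" --pt "0 0 0 0 0 0 60" --pt "0 0 -0.2 0 0 0 60" --pt "0 0 -0.5 0 0 0 60" --pt "0 0 -1 0 0 0 60" --pt "0 0 -1 0 0 0 60" --pt "0 0 -1 0 0 0 60"

```text
time: 15.72
eef_pos: [0.5825, 0.1609, 0.2549]
tool_rot: [[-0.986, -0.165, -0.013], [-0.165, 0.986, -0.002], [0.013, -0.0, -1.0]]
ft_force: [0.8, -0.4, -0.4]
gripper_width: 0.0515
gripper_force: 0.0
```

```bash
python3 - <<'E'
from wp import *
im=env.camera("top")[:,:,::-1];im2=env.camera("scene")[:,:,::-1]
Rc=R.from_euler("z",YC)
def w(x,y,z):return C+Rc.apply(np.array([x,y,z])/1e3)
for z in(20,148): print(z,proj("scene",w(36,0,z)).round(),proj("top",w(36,0,z)).round())
hsv=cv2.cvtColor(im2,cv2.COLOR_BGR2HSV);
cv2.imwrite("pics/s5.png",np.hstack([cv2.resize(im2[190:400,225:400],None,fx=2.2,fy=2.2),cv2.resize(im[100:245,140:320],(400,462))])[:462])
E
```

```text
20 [300. 339.] [201. 159.]
148 [304. 297.] [188. 146.]
```

The picture allowance is used up, so I'll check the handle numerically with the change mask in the scene view.

```bash
python3 - <<'E'
from wp import *
Rc=R.from_euler("z",YC)
a=cv2.imread("pics/scene0.png");b=env.camera("scene")[:,:,::-1].copy()
print("time",env.state()["time"])
# sides of handle: brown in front of pale wall/cover, rows by row
hsv=cv2.cvtColor(b,cv2.COLOR_BGR2HSV)
d=cv2.absdiff(a,b).sum(2)
for v in range(284,346,6):
    r=np.where(d[v,270:335]>45)[0]+270
    print(v,r.min() if len(r) else None,r.max() if len(r) else None,len(r),hsv[v,300:308:2,:2].tolist())
for l in[(25,-9,148),(47,-9,148),(25,9,148),(47,9,148),(25,9,20),(47,9,20),(47,-9,20)]:print(l,proj("scene",C+Rc.apply(np.array(l)/1e3)).round(1))
# bystander unchanged?
print("tamper diff",cv2.absdiff(a,b)[130:215,125:182].mean())
E
```

```text
time 15.875
284 274 334 59 [[19, 84], [19, 85], [18, 87], [19, 88]]
290 270 334 48 [[19, 86], [19, 87], [14, 110], [15, 107]]
296 270 334 47 [[12, 126], [13, 131], [13, 129], [13, 130]]
302 270 334 52 [[12, 127], [13, 128], [13, 130], [13, 128]]
308 270 334 31 [[13, 125], [13, 123], [12, 125], [12, 128]]
314 270 331 38 [[13, 124], [13, 122], [13, 124], [12, 130]]
320 270 327 25 [[13, 126], [13, 125], [13, 127], [13, 130]]
326 271 322 22 [[12, 124], [12, 123], [13, 127], [13, 129]]
332 270 323 26 [[13, 123], [13, 124], [13, 129], [12, 129]]
338 273 332 37 [[13, 121], [12, 123], [13, 127], [14, 125]]
344 270 317 40 [[18, 131], [16, 127], [17, 136], [18, 133]]
(25, -9, 148) [302.3 288.2]
(47, -9, 148) [294.  299.7]
(25, 9, 148) [313.4 294.3]
(47, 9, 148) [305.2 306. ]
(25, 9, 20) [308.6 336.5]
(47, 9, 20) [301.3 347.5]
(47, -9, 20) [291.5 341.6]
tamper diff 16.791193670450635
```

```bash
python3 - <<'E'
from h import *
a=cv2.imread("pics/top0.png");b=env.camera("top")[:,:,::-1]
for im in(a,b):
    h=cv2.cvtColor(im,cv2.COLOR_BGR2HSV);m=((h[...,0]<25)&(h[...,1]>90)).astype(np.uint8);r=m[155:212,345:410]
    c=max(cv2.findContours(r,0,1)[0],key=cv2.contourArea);print(cv2.boundingRect(c),cv2.contourArea(c),cv2.minEnclosingCircle(c))
s=env.state();print(s["ft_force"].round(1),s["qvel"].round(3))
E
```

```text
(12, 10, 40, 38) 1084.5 ((32.63725662231445, 26.741830825805664), 21.273962020874023)
(12, 10, 40, 38) 1087.5 ((33.0, 27.5), 21.360109329223633)
[-0.  -0.5 -0.1] [-0.001  0.002 -0.005 -0.001  0.001  0.003]
```

The round press hasn't moved, and the brown press stands upright on the caddy floor, so I'm handing in.

```bash
python3 -c "
from cell import env
print(env.sign_off())"
```

```text
the job is handed in; nothing more can be done
None
```

The rectangular-footed press is put away in the caddy, its foot flat on the floor by the force readings before release, its toe under the cover and its handle upright through the slot; the round press was not moved, and the job is handed in at about 16 s.

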